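Rotate the stock in two deli display trays

TASK

Rotate the stock on the deli counter: in each of the two display trays swap the two pieces, so that the one already cut (the cut salami, the half cheese) lies in the front compartment by the ticket rail and the whole one in the back compartment of the same tray, each flat and near the middle of its compartment, the salamis lying along the rail. The empty chopping board is free for parking a piece on the way. Set the food down without dropping it, never lay it on the bare counter, and leave the jar, the pepper mill and the oil bottle alone.

Things in the scene. Friction and masses are not known exactly. Their poses are not given: they have to be found in the camera images.
- salami_tray: Fixed steel tray, bare floor, 210 mm (x, depth) by 216 mm (y). Origin: centre of its underside. Own +x: front, away from the robot. Floor top at z 6 mm, rim top 16 mm; a cross bar (6 mm thick, top 14 mm) makes two compartments 98 by 208 mm, centres at own x +52 (front) and -52 mm (back), y 0. Ticket rail with white cards, 20 mm high, along the front. Starts with the salamis.
- cheese_tray: Fixed steel tray, brown wood slats in its floor, 210 mm (x, depth) by 216 mm (y). Origin: centre of its underside. Own +x: front, away from the robot. Floor top at z 6 mm, rim top 16 mm; a cross bar (6 mm thick, top 14 mm) makes two compartments 98 by 208 mm, centres at own x +52 (front) and -52 mm (back), y 0. Ticket rail with white cards, 20 mm high, along the front. Starts with the cheeses.
- board: Fixed, empty wooden chopping board, 170 mm (own x) by 220 mm (own y), 18 mm thick, with a 36 mm wide paddle handle reaching 68 mm further to own -x (towards the robot). Origin: centre of the underside of the 170 by 220 mm part, on the counter; own z up.
- whole_salami: Loose whole dry salami, firm pressed oval with string turns, both ends rounded and tied: 140 mm long (own y), 48 mm wide (own x), 40 mm high, 240 g. Origin: centre of its underside; own z up. Lies flat, does not roll. Starts in the front compartment.
- cut_salami: Loose shorter piece of such a salami: 80 mm long (own y), 48 mm wide (own x), 40 mm high, 140 g; rounded tied end at own -y, flat dark red cut face at own +y. Origin: centre of its underside; own z up. Lies flat, does not roll. Starts in the back compartment.
- whole_cheese: Loose whole small round cheese with a cream rind, an upright drum 64 mm in diameter, 42 mm high, 150 g, firm. Origin: centre of its underside; own z up. Starts in the front compartment.
- half_cheese: Loose half of such a cheese, cut straight down: half-disc 64 mm long (own y) by 32 mm (own x), 42 mm high, 80 g; flat yellow cut face at own x = +16 mm, round rind side to own -x. Origin: underside, middle of the 64 by 32 mm outline; own z up. Grip it across the 32 mm. Starts in the back compartment.
- jar: Bystander, loose: closed green glass jar with brass lid, 68 mm in diameter, 110 mm high, beyond the trays. Origin: centre of its underside.
- pepper_mill: Bystander, loose: turned dark wooden pepper mill, 54 mm across the foot, 152 mm high, beyond the trays. Origin: centre of its underside.
- oil_bottle: Bystander, loose: green glass oil bottle, 56 mm in diameter, 190 mm high, beyond the trays. Origin: centre of its underside.

How it is judged:
By the outcome, as a careful person would: the job done as asked, in the order asked, and still so for the second after the job is handed in, with the robot touching nothing.
It also fails if it takes over 128 s, if anything falls off the work surface, if the arm or the gripper's body presses on something with over 40 N, if the wrist force passes 120 N, or if a joint passes its speed limit or range.

ROBOT

A 7-joint arm with a two-finger parallel gripper is mounted at the origin on the work surface. World frame = base frame: x ahead of the robot, y to its left, z up, the work surface at z = 0. Lengths are in m, angles in rad, forces in N, time in s.
With the tool pointing down it reaches from about 0.425 to 0.925 m from the base axis. Payload 6.8 kg.
Tool frame: the origin (TCP) lies on the centre line of the jaws, within the pads' length; the fingertips stand 14 mm ahead of it and the grasp point (between the pads) lies 5 mm behind it (r.nose_length is the distance from the TCP to the fingertips, in m); z points along the fingers, y is the direction in which the jaws open and shut (so a half turn about z gives the same grasp; the last joint's range is limited). The gripper opens to 85 mm and grips with 20 to 120 N. Pads are 22 mm wide; open, the fingers measure 114 mm over their backs; the gripper's body (76 mm by 85 mm) begins 54 mm behind the grasp point. The pads swing forward as they close: fully open they stand 13 mm farther back than shut.
Start: joints at [1.07, 0.477, 0.022, 1.555, -0.011, 1.109, -0.083], TCP at [0.258, -0.624, 0.245] pointing down, gripper open.
Joint ranges: [-2.96, 2.96], [-0.34, 2.1], [-1.41, 1.46], [0.24, 2.44], [-1.37, 4.51], [0.17, 1.92], [-2.96, 2.96]. Speed limits (rad/s): [2.39, 2.39, 3.14, 3.14, 3.14, 3.14, 3.14].

INTERFACE

Orientations are given as a rotation vector (axis times angle).
In Python, from bench import r, imaging, look_for, outline_of gives the robot as it stands. The module is installed in compiled form; this text tells all that it offers.
- The arm moves only by the tool carry_out, never from a script. Its arguments are lists of equal length, an entry for each row: "offset": the shift along the tool's x, y, z as a fraction of full scale, a list of three; "turn": the turn, a rotation vector about the tool's x, y, z as a fraction of full scale, a list of three. A call has 1 to 8 rows; each row is the pose to reach, as a shift and turn from the pose commanded when the call began, along the tool's axes at that moment; what a row does not reach only later rows make up. Full scale, the value 1, is 0.5 m for a shift and 1.5 rad for a turn. A row lasts 1/10 s, in which the tool goes at most 50 mm and 8.59 degrees, less where a joint would pass 70% of its speed; a pose out of reach is approached as far as the arm can. A call with a number of a shift or a turn outside -1 to 1 is refused whole. A call with a gripper value outside its range is refused whole. "hand" is the closure, from 0 (fully open) to 1 (shut), set as the call begins (left out, the last holds). The fingers move at their own pace and stop on an object; "force" is the grip in N (left out, the last holds). Time passes only in rows, so rows that repeat a pose let the fingers close. It gives the time, the measured TCP pose, the force and the opening at its end, in the units of the state.
- r.get_obs(): the state, without advancing time (a new reading comes with each control period).
- imaging.grab_frame(name): name is "side" or "top"; returns a dict with "pixels" (400x640x3 uint8, red, green, blue), "fx", "fy", "cx", "cy" (pixels), "k1" (the pictures are not rectified: a ray, as slopes to the right and down, at radius r is drawn at 1 + k1 r^2 times it, then the intrinsics apply), "R" (3x3) and "t" (3): a world point X has camera coordinates R X + t. Camera axes: x right, y down, z forward; pixel columns grow to the right and rows downward; lengths in m; the calibration is good to about 2 mm. A picture is of the moment at which its call begins. There is no depth.
- r.hand_in(): hands the job in, once; it reports no verdict.
Trained networks look in the newest picture that a camera, given by its name, has taken for a name from the list of things; names that differ only in an ending like _2 or _b are one class to them, and where a whole thing is asked for, a point or a joint stands for the part that bears it (a point fixed in the world has none). Each returns a list of dicts, best first, with "score" (0 to 1); they miss things now and then, are a little off and sometimes report something else, mostly with a low value. They report only what shows in the picture. A call takes as long as a camera call.
- look_for(query, camera): "xyz" ([x, y, z] in m, in the coordinates of the camera as it stood for that picture, good to about 4 mm: the middle of the surface that is visible of it).
- outline_of(query, camera): "region" (400x640 bool, what is visible of it).
The state is a dict: "clock": time; "joints": joint angles; "qvel": joint speeds; "tau": joint torques, N m; "tcp_pos": TCP position; "orientation": TCP orientation; "contact_force": force on the tool from outside, world axes, zero at the start; "moment": the same for the moment, N m; "grip_width": finger opening in m.
Only numpy, scipy, OpenCV 4.12 (cv2) and the standard library are available. Lean on these libraries where they do the work, as an engineer would, in place of code of your own. Each camera call takes 0.05 s, during which the arm holds its last target. There are 200 camera calls.

## Working session

There is one attempt and no reset: what is moved stays moved. The work goes in short steps, Python scripts to look and compute and a tool call to move; the robot and the scene stay as the last step left them, time stands still between calls to the robot, and variables do not carry over. Pictures are saved under pics/ and viewed, about 12 in all and at most 16, crops included, and the job is handed in when it is done.

Besides the shell and the picture viewer there is one more tool, called after "Emit:" as a command line: name --argument value ..., lists and objects as JSON in quotes. carry_out: Moves the arm, as the interface text tells. Shift numbers are shares of 0.5 m and turn numbers shares of 1.5 rad, none past 1 either way. Its arguments: {"type":"object","properties":{"offset":{"type":"array","items":{"type":"array","items":{"type":"number","minimum":-1,"maximum":1}}},"turn":{"type":"array","items":{"type":"array","items":{"type":"number","minimum":-1,"maximum":1}}},"hand":{"type":"number"},"force":{"type":"number"}},"required":["offset","turn"]}

```bash
mkdir -p pics; cat > h.py <<'E'
import numpy as np, cv2
from bench import r, imaging, look_for, outline_of
from scipy.spatial.transform import Rotation as Ro
def ray(f,u,v):
    K=np.array([[f['fx'],0,f['cx']],[0,f['fy'],f['cy']],[0,0,1]])
    p=cv2.undistortPoints(np.array([[[u,v]]],float),K,np.array([f['k1'],0,0,0,0.]))[0,0]
    R=np.array(f['R']);return -R.T@np.array(f['t']),R.T@np.array([p[0],p[1],1])
def onz(f,u,v,z):
    o,d=ray(f,u,v);return o+d*(z-o[2])/d[2]
def proj(f,X):
    K=np.array([[f['fx'],0,f['cx']],[0,f['fy'],f['cy']],[0,0,1]])
    return cv2.projectPoints(np.array(X,float).reshape(-1,1,3),cv2.Rodrigues(np.array(f['R']))[0],np.array(f['t'],float),K,np.array([f['k1'],0,0,0,0.]))[0][:,0]
def world(f,c): return np.array(f['R']).T@(np.array(c)-np.array(f['t']))
def save(f,n): cv2.imwrite('pics/'+n,f['pixels'][:,:,::-1])
E
python3 - <<'E'
from h import *
np.set_printoptions(precision=4,suppress=True)
for c in ['top','side']:
    f=imaging.grab_frame(c); save(f,c+'0.png')
    print(c,-np.array(f['R']).T@f['t'],f['fx'],f['k1'])
    for q in ['salami_tray','cheese_tray','board','whole_salami','cut_salami','whole_cheese','half_cheese','jar','pepper_mill','oil_bottle']:
        print(q,[(round(d['score'],2),world(f,d['xyz']).round(3).tolist()) for d in look_for(q,c)[:2]])
        if c=='top' or 'cheese' in q or 'sal' in q:
            o=outline_of(q,c)
            if o:
                m=o[0]['region'].astype(np.uint8)
                P=np.argwhere(m)[:,::-1].astype(np.float32)
                print('   out',o[0]['score'],len(P),cv2.minAreaRect(P))
o=r.get_obs();print(o)
E
```

```text
top [ 0.3628 -0.0065  1.3152] 510.191739517464 0.014913188641636115
salami_tray [(0.82, [0.551, -0.008, 0.003]), (0.62, [0.441, -0.299, 0.05])]
   out 0.69 5678 ((313.91595458984375, 230.00332641601562), (84.68180084228516, 88.3937759399414), 11.768288612365723)
cheese_tray [(0.8, [0.49, -0.274, 0.004])]
   out 0.96 6777 ((424.6349792480469, 248.51779174804688), (92.45207214355469, 86.97418975830078), 79.07720184326172)
board [(0.96, [0.487, 0.275, 0.019])]
   out 0.59 6149 ((206.4485626220703, 268.6633605957031), (95.7208023071289, 88.54067993164062), 77.73522186279297)
whole_salami [(0.69, [0.598, -0.006, 0.045]), (0.53, [0.713, 0.236, 0.12])]
   out 0.63 923 ((314.95123291015625, 209.93902587890625), (56.43051528930664, 18.883790969848633), 6.340191841125488)
cut_salami [(0.69, [0.493, 0.019, 0.044])]
   out 0.67 565 ((307.3235778808594, 253.7059326171875), (32.98484420776367, 19.645383834838867), 14.03624439239502)
whole_cheese [(0.78, [0.539, -0.273, 0.048]), (0.49, [0.493, -0.279, 0.003])]
   out 0.7 547 ((420.0, 231.5), (25.0, 26.0), 90.0)
half_cheese [(0.78, [0.443, -0.3, 0.0
[... 1435 characters left out ...]
8.98721313476562), (89.23509979248047, 72.14588928222656), 31.723602294921875)
jar [(0.89, [0.761, 0.05, 0.082])]
pepper_mill [(0.78, [0.731, -0.195, 0.081])]
oil_bottle [(0.82, [0.706, 0.258, 0.114])]
{'clock': 1.9, 'joints': array([ 1.0699,  0.477 ,  0.0224,  1.5554, -0.0115,  1.1093, -0.0831]), 'qvel': array([ 0.0008, -0.0001, -0.0006, -0.0012, -0.0017, -0.0031, -0.0009]), 'tau': array([  0.    , -59.631 ,   1.6064, -28.1539,   0.0125,   0.0017,
        -0.    ]), 'tcp_pos': array([ 0.2584, -0.6236,  0.2453]), 'orientation': array([3.0812, 0.613 , 0.0001]), 'contact_force': array([-0.3944, -0.7032, -0.3566]), 'moment': array([ 0.0065, -0.0107,  0.0146]), 'grip_width': 0.08534012084843949}
```

```bash
python3 - <<'E'
import cv2
a=cv2.imread('pics/top0.png');cv2.imwrite('pics/topc.png',cv2.resize(a[120:330,150:490],None,fx=2.35,fy=2.35,interpolation=cv2.INTER_CUBIC))
E
```

```text
(no output)
```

View pics/topc.png

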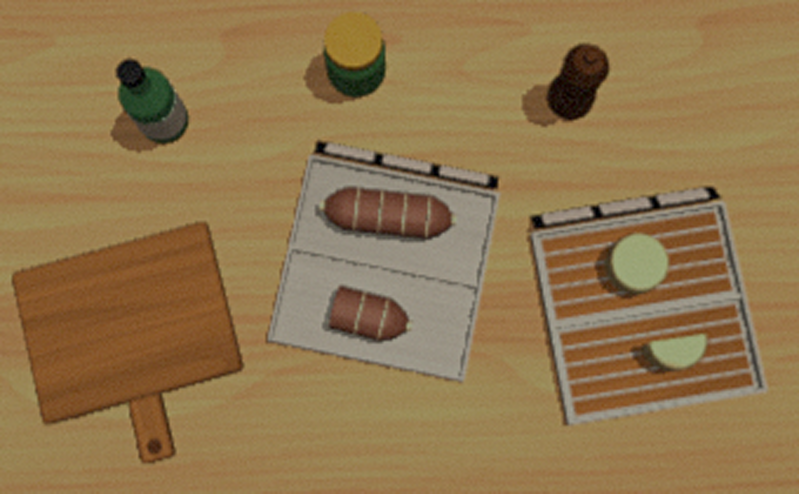

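View pics/side0.png

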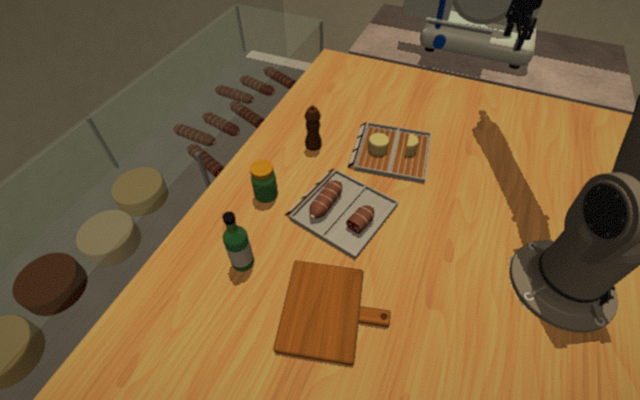

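```bash
cat >> h.py <<'E'
def plan(x,y,z,jaw):
    """jaw: world angle (deg) of jaw line; prints offset & turn fractions"""
    o=r.get_obs();R=Ro.from_rotvec(o['orientation']);M=R.as_matrix()
    best=None
    for k in (-2,-1,0,1,2):
        a=np.deg2rad(jaw+180*k); Y=np.array([np.cos(a),np.sin(a),0]);Z=np.array([0,0,-1.]);X=np.cross(Y,Z)
        T=(R.inv()*Ro.from_matrix(np.c_[X,Y,Z])).as_rotvec()
        if best is None or np.linalg.norm(T)<np.linalg.norm(best): best=T
    d=M.T@(np.array([x,y,z])-o['tcp_pos'])
    print('offset',(d/.5).round(4).tolist(),'turn',(best/1.5).round(4).tolist(),'tcp',o['tcp_pos'].round(4),'j7',o['joints'][6].round(2),'w',o['grip_width'].round(4),'t',round(o['clock'],1))
E
cat > sc.py <<'E'
from h import *
np.set_printoptions(precision=4,suppress=True)
f=imaging.grab_frame('top')
def c(u,v,z): return onz(f,150+u/2.35,120+v/2.35,z)[:2]
def fit(pts,mod):
    P=np.array(pts);M=np.array(mod);pc,mc=P.mean(0),M.mean(0)
    U,S,V=np.linalg.svd((M-mc).T@(P-pc));R=(U@V).T
    if np.linalg.det(R)<0: V[1]*=-1;R=(U@V).T
    t=pc-R@mc;res=P-(M@R.T+t)
    return t,R,np.rad2deg(np.arctan2(R[1,0],R[0,0])),res
m=[(.105,.108),(.105,-.108),(-.105,-.108),(-.105,.108)]
for n,p,z,mm in [('sal',[(310,158),(497,192),(463,380),(268,341)],.016,m),('che',[(530,235),(722,203),(766,388),(567,424)],.016,m),
   ('board',[(13,272),(207,223),(243,369),(45,423)],.018,[(.085,.11),(.085,-.11),(-.085,-.11),(-.085,.11)])]:
    t,R,a,res=fit([c(*q,z) for q in p],mm);print(n,t,a,'res',res.round(3).tolist())
    print('  front',t+R@[.052,0],'back',t-R@[.052,0])
for q,z in [('whole_salami',.028),('cut_salami',.028),('whole_cheese',.042),('half_cheese',.046)]:
    o=outline_of(q,'top')
    if not o: continue
    P=np.argwhere(o[0]['region'])[:,::-1].astype(np.float32)
    W=np.array([onz(f,u,v,z)[:2] for u,v in P])*1000
    (cx,cy),s,a=cv2.minAreaRect(W.astype(np.float32));C=np.cov(W.T);w,v=np.linalg.eigh(C)
    print(q,o[0]['score'],'centroid',W.mean(0),'rect',cx,cy,s,a,'long axis',np.rad2deg(np.arctan2(v[1,1],v[0,1])))
print(r.nose_length)
E
python3 sc.py
```

```text
sal [ 0.5461 -0.    ] -12.654571185568527 res [[-0.003, -0.003], [0.001, 0.002], [0.001, 0.001], [0.001, -0.001]]
  front [ 0.5968 -0.0114] back [0.4954 0.0113]
che [ 0.49   -0.2818] 8.324091213060884 res [[-0.002, -0.001], [-0.003, 0.0], [0.003, 0.0], [0.002, 0.0]]
  front [ 0.5414 -0.2742] back [ 0.4385 -0.2893]
board [0.4939 0.2792] 13.527806210140719 res [[-0.001, -0.001], [-0.003, 0.002], [0.002, 0.002], [0.002, -0.002]]
  front [0.5445 0.2914] back [0.4433 0.2671]
whole_salami 0.89 centroid [605.0295  -4.7263] rect 605.0804443359375 -3.8413619995117188 (142.64097595214844, 48.98509979248047) 82.00139617919922 long axis 82.0065867437076
cut_salami 0.83 centroid [493.2199  18.9376] rect 492.39337158203125 14.754825592041016 (88.20932006835938, 51.927703857421875) 74.42156219482422 long axis 72.63258109557277
whole_cheese 0.81 centroid [ 539.5055 -268.06  ] rect 540.0985717773438 -267.59271240234375 (65.9203872680664, 63.35483169555664) 88.4967269897461 long axis 123.53867940339246
half_cheese 0.81 centroid [ 444.3243 -301.0851] rect 442.5562744140625 -302.10675048828125 (34.5495491027832, 68.45063018798828) 5.215481281280518 long axis 98.04404407760052
0.014
```

```bash
python3 -c "
from h import *
plan(.605,-.004,.12,-8)"
```

```text
Traceback (most recent call last):
  File "h.py", line 24, in plan
    print('offset',(d/.5).round(4).tolist(),'turn',(best/1.5).round(4).tolist(),'tcp',o['tcp_pos'].round(4),'j7',o['joints'][6].round(2),'w',o['grip_width'].round(4),'t',round(o['clock'],1))
                                                                                                                                             ^^^^^^^^^^^^^^^^^^^^^
AttributeError: 'float' object has no attribute 'round'
```

```bash
sed -i "s/o\['grip_width'\].round(4)/round(o['grip_width'],4)/" h.py; python3 -c "
from h import *
plan(.605,-.004,.20,-8)"
```

```text
offset [1.1148, -0.8795, 0.0906] turn [-0.0, -0.0, -0.6922] tcp [ 0.2584 -0.6236  0.2453] j7 -0.08 w 0.0855 t 2.1
```

Emit:
carry_out --offset '[[0.56, -0.44, 0], [0.56, -0.44, 0], [0.56, -0.44, 0], [0.56, -0.44, 0], [0.56, -0.44, 0], [0.56, -0.44, 0], [0.56, -0.44, 0], [0.56, -0.44, 0]]' --turn '[[0, 0, -0.692], [0, 0, -0.692], [0, 0, -0.692], [0, 0, -0.692], [0, 0, -0.692], [0, 0, -0.692], [0, 0, -0.692], [0, 0, -0.692]]' --hand 0.25 --force 40

```text
clock: 2.95
tcp_pos: [0.4367, -0.3065, 0.2459]
orientation: [2.358, 2.076, 0.005]
contact_force: [0.4, -0.7, 0.2]
grip_width: 0.0644
```

```bash
python3 -c "
from h import *
plan(.605,-.004,.12,-8)"
```

```text
offset [0.6421, 0.2569, 0.254] turn [0.0015, -0.0016, 0.0086] tcp [ 0.4367 -0.3065  0.2459] j7 0.28 w 0.0644 t 3.0
```

Emit:
carry_out --offset '[[0.642, 0.257, 0.1], [0.642, 0.257, 0.1], [0.642, 0.257, 0.1], [0.642, 0.257, 0.1], [0.642, 0.257, 0.25], [0.642, 0.257, 0.25], [0.642, 0.257, 0.25], [0.642, 0.257, 0.25]]' --turn '[[0, 0, 0.008], [0, 0, 0.008], [0, 0, 0.008], [0, 0, 0.008], [0, 0, 0.008], [0, 0, 0.008], [0, 0, 0.008], [0, 0, 0.008]]' --hand 0.27

```text
clock: 3.75
tcp_pos: [0.6053, -0.0094, 0.1181]
orientation: [-2.379, -2.048, 0.0]
contact_force: [0.3, -0.1, 0.6]
grip_width: 0.0622
```

```bash
python3 - <<'E'
from h import *
f=imaging.grab_frame('top');save(f,'t1.png')
g=imaging.grab_frame('side')
cv2.imwrite('pics/s1.png',cv2.resize(g['pixels'][100:280,240:460,::-1],None,fx=3,fy=3,interpolation=cv2.INTER_CUBIC))
plan(.605,-.004,.031,-8)
E
```

```text
offset [0.0095, -0.0005, 0.174] turn [-0.0021, -0.0014, -0.005] tcp [ 0.6048 -0.0089  0.118 ] j7 -0.46 w 0.0622 t 3.9
```

View pics/s1.png

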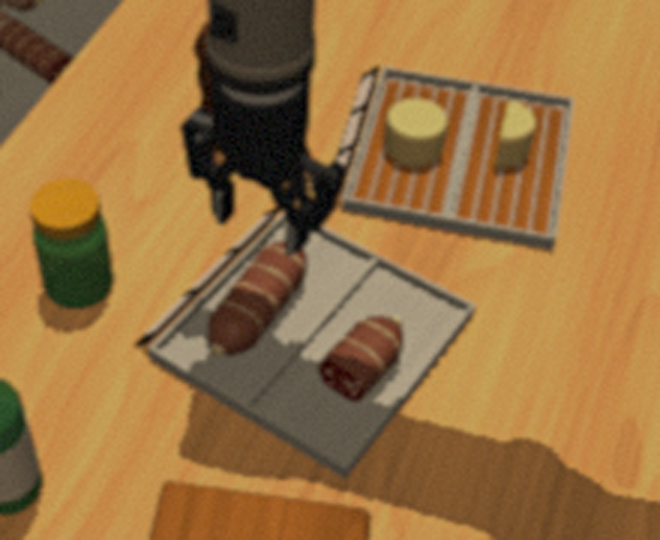

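The open gripper (tips at crop ≈ 222,215 and 300,240) hangs above the whole salami (≈ 255,300); the jar is clear. Descend and close.

Emit:
carry_out --offset '[[0.008, 0, 0.06], [0.0095, 0, 0.11], [0.0095, 0, 0.15], [0.0095, 0, 0.172], [0.0095, 0, 0.172], [0.0095, 0, 0.172]]' --turn '[[0, 0, -0.005], [0, 0, -0.005], [0, 0, -0.005], [0, 0, -0.005], [0, 0, -0.005], [0, 0, -0.005]]'

```text
clock: 4.45
tcp_pos: [0.6062, -0.0092, 0.0352]
orientation: [2.376, 2.054, 0.001]
contact_force: [0.8, 0.1, 0.8]
grip_width: 0.0623
```

Emit:
carry_out --offset '[[0, 0, 0], [0, 0, 0], [0, 0, 0], [0, 0, 0], [0, 0, 0], [0, 0, 0]]' --turn '[[0, 0, 0], [0, 0, 0], [0, 0, 0], [0, 0, 0], [0, 0, 0], [0, 0, 0]]' --hand 0.7 --force 40

```text
clock: 5.05
tcp_pos: [0.6067, -0.0087, 0.0358]
orientation: [2.375, 2.054, 0.002]
contact_force: [-0.8, -1.6, 7.1]
grip_width: 0.0475
```

Emit:
carry_out --offset '[[0, 0, -0.04], [0, 0, -0.1], [0, 0, -0.18], [0, 0, -0.24], [0, 0, -0.24]]' --turn '[[0, 0, 0], [0, 0, 0], [0, 0, 0], [0, 0, 0], [0, 0, 0]]'

```text
clock: 5.55
tcp_pos: [0.6084, -0.0082, 0.1591]
orientation: [2.372, 2.052, 0.01]
contact_force: [0.6, 1.4, -2.1]
grip_width: 0.0472
```

```bash
python3 -c "
from h import *
plan(.494,.279,.15,13.5)"
```

```text
offset [0.5354, -0.3093, 0.0165] turn [0.0055, 0.0001, -0.2535] tcp [ 0.6084 -0.0082  0.1591] j7 -0.44 w 0.0472 t 5.5
```

Emit:
carry_out --offset '[[0.535, -0.309, 0], [0.535, -0.309, 0], [0.535, -0.309, 0], [0.535, -0.309, 0], [0.535, -0.309, 0], [0.535, -0.309, 0], [0.535, -0.309, 0], [0.535, -0.309, 0]]' --turn '[[0, 0, -0.253], [0, 0, -0.253], [0, 0, -0.253], [0, 0, -0.253], [0, 0, -0.253], [0, 0, -0.253], [0, 0, -0.253], [0, 0, -0.253]]'

```text
clock: 6.35
tcp_pos: [0.4892, 0.2806, 0.1536]
orientation: [-1.938, -2.471, 0.001]
contact_force: [0.0, -0.6, -2.3]
grip_width: 0.0474
```

Emit:
carry_out --offset '[[0, 0, 0], [0, 0, 0], [0, 0, 0]]' --turn '[[0, 0, 0], [0, 0, 0], [0, 0, 0]]'

```text
clock: 6.65
tcp_pos: [0.4921, 0.2764, 0.154]
orientation: [1.949, 2.463, -0.001]
contact_force: [1.2, -0.0, -2.1]
grip_width: 0.047
```

```bash
python3 - <<'E'
from h import *
plan(.494,.276,.049,13.5)
f=imaging.grab_frame('top')
g=imaging.grab_frame('side')
cv2.imwrite('pics/s2.png',np.hstack([cv2.resize(h['pixels'][a:a+200,b:b+200,::-1],None,fx=2,fy=2,interpolation=cv2.INTER_CUBIC) for h,a,b in((g,170,220),(f,150,130))]))
E
```

```text
offset [-0.0015, 0.0036, 0.2099] turn [-0.0002, 0.0006, -0.0024] tcp [0.4921 0.2764 0.154 ] j7 -0.67 w 0.047 t 6.7
```

View pics/s2.png

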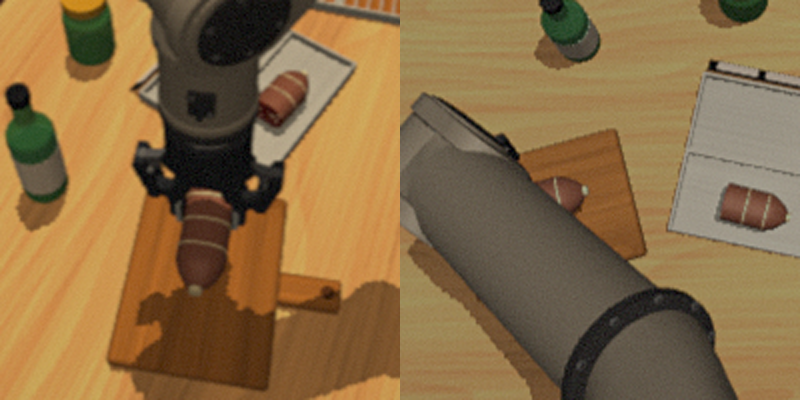

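The whole salami is held level across its middle over the board (side crop ≈ 200,240), the bottle is clear. Lowering (4 pictures viewed).

Emit:
carry_out --offset '[[0, 0, 0.07], [0, 0, 0.14], [0, 0, 0.18], [0, 0, 0.2], [0, 0, 0.207], [0, 0, 0.21], [0, 0, 0.21], [0, 0, 0.21]]' --turn '[[0, 0, 0], [0, 0, 0], [0, 0, 0], [0, 0, 0], [0, 0, 0], [0, 0, 0], [0, 0, 0], [0, 0, 0]]'

```text
clock: 7.55
tcp_pos: [0.492, 0.2788, 0.0504]
orientation: [1.945, 2.466, 0.003]
contact_force: [0.3, -0.0, -2.6]
grip_width: 0.0476
```

Emit:
carry_out --offset '[[0, 0, 0.002], [0, 0, 0.004], [0, 0, 0.006], [0, 0, 0.006]]' --turn '[[0, 0, 0], [0, 0, 0], [0, 0, 0], [0, 0, 0]]'

```text
clock: 7.95
tcp_pos: [0.4916, 0.2785, 0.0478]
orientation: [1.945, 2.465, 0.001]
contact_force: [-3.8, -3.9, 11.3]
grip_width: 0.0473
```

Emit:
carry_out --offset '[[0, 0, 0], [0, 0, 0], [0, 0, 0], [0, 0, 0]]' --turn '[[0, 0, 0], [0, 0, 0], [0, 0, 0], [0, 0, 0]]' --hand 0.25

```text
clock: 8.35
tcp_pos: [0.4913, 0.2784, 0.0462]
orientation: [-1.946, -2.466, 0.0]
contact_force: [-0.7, 0.6, 0.5]
grip_width: 0.064
```

Emit:
carry_out --offset '[[0, 0, -0.06], [0, 0, -0.14], [0, 0, -0.2], [0, 0, -0.2]]' --turn '[[0, 0, 0], [0, 0, 0], [0, 0, 0], [0, 0, 0]]'

```text
clock: 8.75
tcp_pos: [0.4935, 0.2803, 0.1505]
orientation: [1.944, 2.464, 0.011]
contact_force: [1.0, 0.5, -0.8]
grip_width: 0.0638
```

```bash
python3 - <<'E'
from h import *
plan(.493,.016,.14,-16.5)
E
```

```text
offset [-0.5139, -0.1241, 0.019] turn [0.0044, -0.0028, 0.3485] tcp [0.4935 0.2803 0.1505] j7 -0.68 w 0.0638 t 8.8
```

Emit:
carry_out --offset '[[-0.514, -0.124, 0.01], [-0.514, -0.124, 0.01], [-0.514, -0.124, 0.01], [-0.514, -0.124, 0.01], [-0.514, -0.124, 0.01], [-0.514, -0.124, 0.01], [-0.514, -0.124, 0.01], [-0.514, -0.124, 0.01]]' --turn '[[0, 0, 0.348], [0, 0, 0.348], [0, 0, 0.348], [0, 0, 0.348], [0, 0, 0.348], [0, 0, 0.348], [0, 0, 0.348], [0, 0, 0.348]]'

```text
clock: 9.55
tcp_pos: [0.4906, 0.0148, 0.1409]
orientation: [-2.516, -1.881, 0.0]
contact_force: [-0.2, 0.7, -0.1]
grip_width: 0.064
```

```bash
python3 - <<'E'
from h import *
plan(.493,.016,.034,-16.5)
E
```

```text
offset [0.0037, 0.004, 0.2138] turn [-0.0004, -0.0003, 0.0007] tcp [0.4906 0.0148 0.1409] j7 -0.63 w 0.064 t 9.6
```

Emit:
carry_out --offset '[[0.003, 0.003, 0.07], [0.003, 0.003, 0.14], [0.003, 0.003, 0.18], [0.003, 0.003, 0.205], [0.003, 0.003, 0.213], [0.003, 0.003, 0.213], [0.003, 0.003, 0.213]]' --turn '[[0, 0, 0], [0, 0, 0], [0, 0, 0], [0, 0, 0], [0, 0, 0], [0, 0, 0], [0, 0, 0]]' --hand 0.27

```text
clock: 10.25
tcp_pos: [0.4935, 0.0156, 0.0357]
orientation: [2.515, 1.881, 0.002]
contact_force: [0.3, -0.4, 0.4]
grip_width: 0.0625
```

Emit:
carry_out --offset '[[0, 0, 0], [0, 0, 0], [0, 0, 0], [0, 0, 0], [0, 0, 0], [0, 0, 0]]' --turn '[[0, 0, 0], [0, 0, 0], [0, 0, 0], [0, 0, 0], [0, 0, 0], [0, 0, 0]]' --hand 0.7

```text
clock: 10.85
tcp_pos: [0.4936, 0.0152, 0.0359]
orientation: [2.515, 1.88, 0.003]
contact_force: [-0.7, 0.4, 7.5]
grip_width: 0.0473
```

Emit:
carry_out --offset '[[0, 0, -0.04], [0, 0, -0.1], [0, 0, -0.14], [0, 0, -0.14]]' --turn '[[0, 0, 0], [0, 0, 0], [0, 0, 0], [0, 0, 0]]'

```text
clock: 11.25
tcp_pos: [0.4945, 0.015, 0.1075]
orientation: [2.514, 1.878, 0.007]
contact_force: [0.6, 0.9, -1.9]
grip_width: 0.0474
```

```bash
python3 - <<'E'
from h import *
f=imaging.grab_frame('side')
plan(.597,-.011,.1,-12.65)
for d in look_for('cut_salami','side')[:2]: print(d['score'],world(f,d['xyz']))
cv2.imwrite('pics/s3.png',cv2.resize(f['pixels'][120:300,240:460,::-1],None,fx=3,fy=3,interpolation=cv2.INTER_CUBIC))
E
```

```text
offset [0.0092, 0.2131, 0.0126] turn [0.002, -0.0005, -0.0446] tcp [0.4935 0.0148 0.106 ] j7 -0.67 w 0.0473 t 11.3
0.94 [0.50045651 0.03921304 0.11344667]
```

View pics/s3.png

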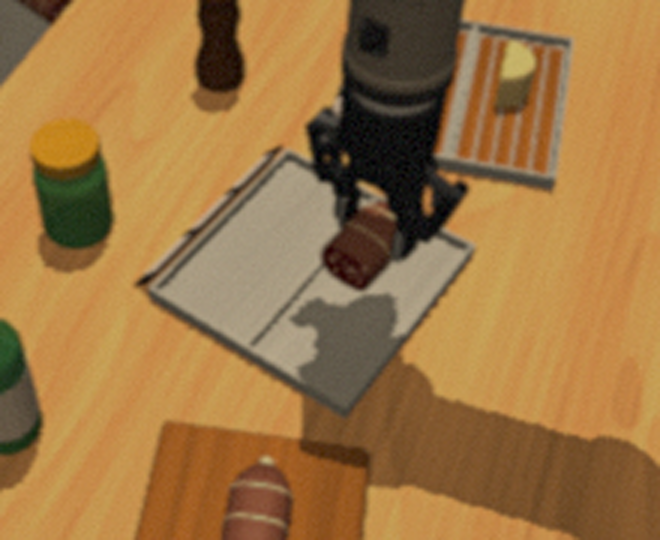

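Cut salami is held level (crop ≈ 362,245), the whole one rests on the board. Move to the front compartment (5 viewed).

Emit:
carry_out --offset '[[0.009, 0.1, 0], [0.009, 0.19, 0], [0.009, 0.213, 0], [0.009, 0.213, 0], [0.009, 0.213, 0.05], [0.009, 0.213, 0.1], [0.009, 0.213, 0.125], [0.009, 0.213, 0.125]]' --turn '[[0, 0, -0.0446], [0, 0, -0.0446], [0, 0, -0.0446], [0, 0, -0.0446], [0, 0, -0.0446], [0, 0, -0.0446], [0, 0, -0.0446], [0, 0, -0.0446]]'

```text
clock: 12.15
tcp_pos: [0.5932, -0.0105, 0.0399]
orientation: [-2.448, -1.963, 0.007]
contact_force: [-0.1, -0.8, -1.5]
grip_width: 0.0473
```

```bash
python3 - <<'E'
from h import *
plan(.597,-.011,.036,-12.65)
E
```

```text
offset [0.0006, 0.0077, 0.0078] turn [-0.0036, 0.0009, 0.001] tcp [ 0.5932 -0.0105  0.0399] j7 -0.58 w 0.0473 t 12.2
```

Emit:
carry_out --offset '[[0, 0.007, 0], [0, 0.007, 0.004], [0, 0.007, 0.007], [0, 0.007, 0.01], [0, 0.007, 0.01]]' --turn '[[0, 0, 0], [0, 0, 0], [0, 0, 0], [0, 0, 0], [0, 0, 0]]'

```text
clock: 12.65
tcp_pos: [0.5995, -0.0116, 0.0374]
orientation: [2.452, 1.964, 0.0]
contact_force: [-0.7, 0.8, -1.8]
grip_width: 0.0475
```

Emit:
carry_out --offset '[[0, -0.003, 0.002], [0, -0.003, 0.004], [0, -0.003, 0.004]]' --turn '[[0, 0, 0], [0, 0, 0], [0, 0, 0]]'

```text
clock: 12.95
tcp_pos: [0.5979, -0.0112, 0.036]
orientation: [2.452, 1.964, -0.001]
contact_force: [-3.2, 0.1, 5.0]
grip_width: 0.0473
```

Contact. Release and go back to the board.

Emit:
carry_out --offset '[[0, 0, 0], [0, 0, 0], [0, 0, 0], [0, 0, 0]]' --turn '[[0, 0, 0], [0, 0, 0], [0, 0, 0], [0, 0, 0]]' --hand 0.25

```text
clock: 13.35
tcp_pos: [0.5981, -0.0112, 0.0353]
orientation: [2.452, 1.964, 0.0]
contact_force: [-0.2, 0.6, -0.4]
grip_width: 0.0642
```

Emit:
carry_out --offset '[[0, 0, -0.06], [0, 0, -0.14], [0, 0, -0.22], [0, 0, -0.22]]' --turn '[[0, 0, 0], [0, 0, 0], [0, 0, 0], [0, 0, 0]]'

```text
clock: 13.75
tcp_pos: [0.6018, -0.0107, 0.1511]
orientation: [2.447, 1.96, 0.013]
contact_force: [0.8, 0.2, 1.0]
grip_width: 0.0639
```

```bash
python3 - <<'E'
from h import *
f=imaging.grab_frame('top')
o=outline_of('whole_salami','top')
for q in o[:2]:
    P=np.argwhere(q['region'])[:,::-1]
    W=np.array([onz(f,u,v,.04)[:2] for u,v in P])*1000
    print(q['score'],cv2.minAreaRect(W.astype(np.float32)))
plan(.4915,.2785,.15,13.5)
E
```

```text
0.98 ((490.02117919921875, 282.50445556640625), (49.295528411865234, 148.04025268554688), 16.5484676361084)
offset [0.5188, -0.3357, -0.0081] turn [0.0015, 0.0001, -0.304] tcp [ 0.5986 -0.0113  0.1463] j7 -0.52 w 0.064 t 13.8
```

Emit:
carry_out --offset '[[0.525, -0.34, 0], [0.525, -0.34, 0], [0.525, -0.34, 0], [0.525, -0.34, 0], [0.525, -0.34, 0], [0.525, -0.34, 0], [0.525, -0.34, 0], [0.525, -0.34, 0]]' --turn '[[0, 0, -0.316], [0, 0, -0.316], [0, 0, -0.316], [0, 0, -0.316], [0, 0, -0.316], [0, 0, -0.316], [0, 0, -0.316], [0, 0, -0.316]]'

```text
clock: 14.65
tcp_pos: [0.4872, 0.2845, 0.1441]
orientation: [-1.914, -2.488, 0.002]
contact_force: [-0.1, -0.8, -1.0]
grip_width: 0.064
```

Emit:
carry_out --offset '[[0, 0, 0], [0, 0, 0]]' --turn '[[0, 0, 0], [0, 0, 0]]'

```text
clock: 14.85
tcp_pos: [0.4903, 0.2795, 0.1445]
orientation: [1.926, 2.481, -0.003]
contact_force: [-0.1, 0.0, -0.1]
grip_width: 0.0638
```

```bash
python3 - <<'E'
from h import *
plan(.490,.281,.0475,14.5)
E
```

```text
offset [0.0034, 0.0004, 0.1939] turn [-0.0008, 0.0011, -0.0016] tcp [0.4903 0.2795 0.1445] j7 -0.67 w 0.0638 t 14.8
```

Emit:
carry_out --offset '[[0.003, 0, 0.06], [0.003, 0, 0.12], [0.003, 0, 0.17], [0.003, 0, 0.193], [0.003, 0, 0.193], [0.003, 0, 0.193], [0.003, 0, 0.193]]' --turn '[[0, 0, 0], [0, 0, 0], [0, 0, 0], [0, 0, 0], [0, 0, 0], [0, 0, 0], [0, 0, 0]]'

```text
clock: 15.55
tcp_pos: [0.4901, 0.2838, 0.0501]
orientation: [1.923, 2.483, 0.003]
contact_force: [-1.4, 0.0, 0.0]
grip_width: 0.0638
```

Emit:
carry_out --offset '[[0, 0, 0], [0, 0, 0], [0, 0, 0], [0, 0, 0], [0, 0, 0], [0, 0, 0]]' --turn '[[0, 0, 0], [0, 0, 0], [0, 0, 0], [0, 0, 0], [0, 0, 0], [0, 0, 0]]' --hand 0.7

```text
clock: 16.15
tcp_pos: [0.4899, 0.2839, 0.0502]
orientation: [1.922, 2.484, 0.003]
contact_force: [-0.7, -0.6, 5.8]
grip_width: 0.0471
```

Emit:
carry_out --offset '[[0, 0, -0.04], [0, 0, -0.1], [0, 0, -0.18], [0, 0, -0.2], [0, 0, -0.2]]' --turn '[[0, 0, 0], [0, 0, 0], [0, 0, 0], [0, 0, 0], [0, 0, 0]]'

```text
clock: 16.65
tcp_pos: [0.49, 0.284, 0.1505]
orientation: [1.922, 2.483, 0.005]
contact_force: [-0.3, 0.2, -3.0]
grip_width: 0.0474
```

```bash
python3 - <<'E'
from h import *
plan(.4954,.0105,.14,-12.65)
E
```

```text
offset [-0.5323, -0.1268, 0.0203] turn [0.0023, -0.001, 0.3163] tcp [0.49   0.284  0.1505] j7 -0.67 w 0.0474 t 16.6
```

Emit:
carry_out --offset '[[-0.532, -0.127, 0], [-0.532, -0.127, 0], [-0.532, -0.127, 0], [-0.532, -0.127, 0], [-0.532, -0.127, 0], [-0.532, -0.127, 0], [-0.532, -0.127, 0], [-0.532, -0.127, 0]]' --turn '[[0, 0, 0.316], [0, 0, 0.316], [0, 0, 0.316], [0, 0, 0.316], [0, 0, 0.316], [0, 0, 0.316], [0, 0, 0.316], [0, 0, 0.316]]'

```text
clock: 17.45
tcp_pos: [0.4933, 0.0097, 0.1474]
orientation: [-2.452, -1.961, 0.003]
contact_force: [0.8, 0.2, -2.7]
grip_width: 0.0473
```

Emit:
carry_out --offset '[[0, 0, 0], [0, 0, 0]]' --turn '[[0, 0, 0], [0, 0, 0]]'

```text
clock: 17.65
tcp_pos: [0.4941, 0.0116, 0.1484]
orientation: [-2.449, -1.967, 0.0]
contact_force: [-0.9, -0.3, -2.0]
grip_width: 0.0474
```

```bash
python3 - <<'E'
from h import *
plan(.4954,.0113,.040,-12.65)
f=imaging.grab_frame('side')
cv2.imwrite('pics/s4.png',cv2.resize(f['pixels'][120:300,240:460,::-1],None,fx=3,fy=3,interpolation=cv2.INTER_CUBIC))
E
```

```text
offset [-0.0002, 0.0028, 0.2168] turn [-0.0005, -0.0002, 0.0022] tcp [0.4941 0.0116 0.1484] j7 -0.55 w 0.0474 t 17.6
```

View pics/s4.png

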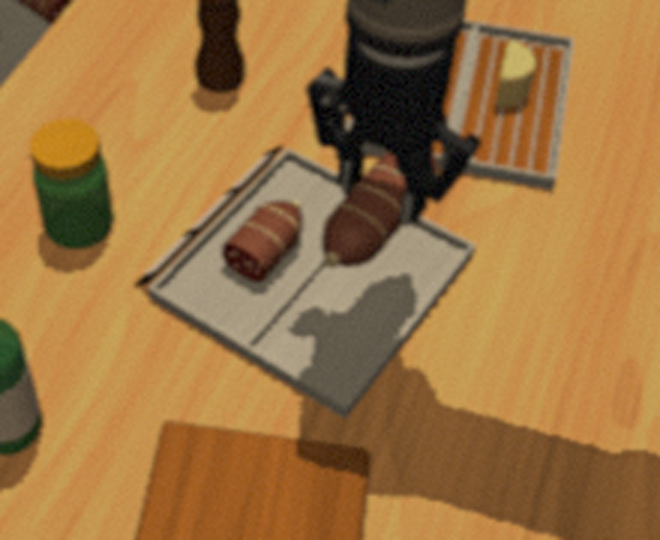

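The cut salami (crop ≈ 262,240) lies in the middle of the front compartment along the rail; the whole one is held parallel over the back one (6 viewed). Lower.

Emit:
carry_out --offset '[[0, 0.002, 0.06], [0, 0.002, 0.12], [0, 0.002, 0.17], [0, 0.002, 0.2], [0, 0.002, 0.215], [0, 0.002, 0.217], [0, 0.002, 0.217], [0, 0.002, 0.217]]' --turn '[[0, 0, 0.002], [0, 0, 0.002], [0, 0, 0.002], [0, 0, 0.002], [0, 0, 0.002], [0, 0, 0.002], [0, 0, 0.002], [0, 0, 0.002]]'

```text
clock: 18.5
tcp_pos: [0.4962, 0.0101, 0.0412]
orientation: [2.454, 1.96, 0.002]
contact_force: [0.1, -0.6, -2.9]
grip_width: 0.0473
```

Emit:
carry_out --offset '[[0, 0, 0.002], [0, 0, 0.004], [0, 0, 0.004]]' --turn '[[0, 0, 0], [0, 0, 0], [0, 0, 0]]'

```text
clock: 18.8
tcp_pos: [0.4955, 0.0098, 0.0385]
orientation: [2.455, 1.96, 0.0]
contact_force: [1.0, -0.3, -2.7]
grip_width: 0.0471
```

Emit:
carry_out --offset '[[0, 0, 0.002], [0, 0, 0.003], [0, 0, 0.003]]' --turn '[[0, 0, 0], [0, 0, 0], [0, 0, 0]]'

```text
clock: 19.1
tcp_pos: [0.4955, 0.0098, 0.0381]
orientation: [2.454, 1.96, -0.0]
contact_force: [-5.4, -0.4, 15.2]
grip_width: 0.047
```

Emit:
carry_out --offset '[[0, 0, 0], [0, 0, 0], [0, 0, 0], [0, 0, 0]]' --turn '[[0, 0, 0], [0, 0, 0], [0, 0, 0], [0, 0, 0]]' --hand 0.25

```text
clock: 19.5
tcp_pos: [0.4955, 0.0099, 0.0367]
orientation: [-2.455, -1.96, -0.0]
contact_force: [0.1, 0.2, 0.1]
grip_width: 0.0638
```

Emit:
carry_out --offset '[[0, 0, -0.06], [0, 0, -0.14], [0, 0, -0.2], [0, 0, -0.2]]' --turn '[[0, 0, 0], [0, 0, 0], [0, 0, 0], [0, 0, 0]]'

```text
clock: 19.9
tcp_pos: [0.4981, 0.0102, 0.1406]
orientation: [2.452, 1.957, 0.009]
contact_force: [0.6, 0.8, -0.3]
grip_width: 0.0642
```

```bash
python3 - <<'E'
from h import *
plan(.540,-.268,.14,98.3)
E
```

```text
offset [-0.5241, 0.2049, 0.0016] turn [0.0034, -0.004, 0.8017] tcp [0.4981 0.0102 0.1406] j7 -0.57 w 0.0642 t 19.9
```

Emit:
carry_out --offset '[[-0.524, 0.205, 0], [-0.524, 0.205, 0], [-0.524, 0.205, 0], [-0.524, 0.205, 0], [-0.524, 0.205, 0], [-0.524, 0.205, 0], [-0.524, 0.205, 0], [-0.524, 0.205, 0]]' --turn '[[0, 0, 0.8], [0, 0, 0.8], [0, 0, 0.8], [0, 0, 0.8], [0, 0, 0.8], [0, 0, 0.8], [0, 0, 0.8], [0, 0, 0.8]]' --hand 0

```text
clock: 20.7
tcp_pos: [0.5365, -0.2699, 0.1354]
orientation: [-3.134, -0.218, 0.003]
contact_force: [-0.1, 1.7, -0.3]
grip_width: 0.0856
```

Emit:
carry_out --offset '[[0, 0, 0], [0, 0, 0]]' --turn '[[0, 0, 0], [0, 0, 0]]'

```text
clock: 20.9
tcp_pos: [0.5371, -0.2679, 0.136]
orientation: [-3.132, -0.239, 0.002]
contact_force: [0.1, 0.9, 0.3]
grip_width: 0.0852
```

```bash
python3 - <<'E'
from h import *
plan(.540,-.268,.034,98.3)
f=imaging.grab_frame('side')
for q in ['whole_cheese','half_cheese']:
  for d in look_for(q,'side')[:1]: print(q,d['score'],world(f,d['xyz']))
cv2.imwrite('pics/s5.png',cv2.resize(f['pixels'][60:240,260:480,::-1],None,fx=3,fy=3,interpolation=cv2.INTER_CUBIC))
E
```

```text
offset [0.006, 0.0012, 0.2041] turn [-0.0002, 0.0008, 0.0049] tcp [ 0.5371 -0.2679  0.136 ] j7 -1.1 w 0.0852 t 20.9
whole_cheese 0.84 [ 0.54021229 -0.25614389  0.04369843]
half_cheese 0.57 [ 0.44765689 -0.28651665  0.04843265]
```

View pics/s5.png

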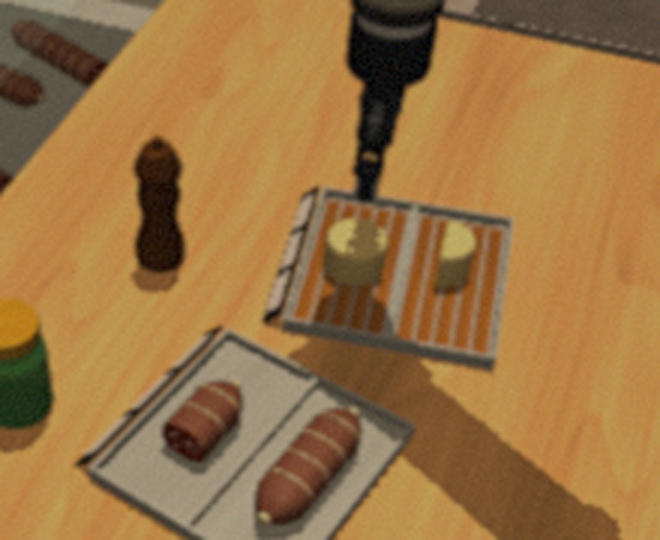

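Both salamis sit parallel to the rail in their swapped compartments; the open jaws stand over the whole cheese (crop ≈ 356,250) (7 viewed).

Emit:
carry_out --offset '[[0.006, 0.003, 0.05], [0.006, 0.003, 0.1], [0.006, 0.003, 0.15], [0.006, 0.003, 0.18], [0.006, 0.003, 0.205], [0.006, 0.003, 0.205], [0.006, 0.003, 0.205]]' --turn '[[0, 0, 0.005], [0, 0, 0.005], [0, 0, 0.005], [0, 0, 0.005], [0, 0, 0.005], [0, 0, 0.005], [0, 0, 0.005]]'

```text
clock: 21.75
tcp_pos: [0.541, -0.2695, 0.0348]
orientation: [3.134, 0.22, 0.001]
contact_force: [0.4, -0.9, -0.4]
grip_width: 0.0852
```

Emit:
carry_out --offset '[[0, 0, 0], [0, 0, 0], [0, 0, 0], [0, 0, 0], [0, 0, 0], [0, 0, 0]]' --turn '[[0, 0, 0], [0, 0, 0], [0, 0, 0], [0, 0, 0], [0, 0, 0], [0, 0, 0]]' --hand 0.5

```text
clock: 22.35
tcp_pos: [0.5415, -0.27, 0.0358]
orientation: [3.132, 0.22, 0.004]
contact_force: [-0.3, 0.2, 5.7]
grip_width: 0.0627
```

Emit:
carry_out --offset '[[0, 0, -0.04], [0, 0, -0.1], [0, 0, -0.18], [0, 0, -0.26], [0, 0, -0.28], [0, 0, -0.28]]' --turn '[[0, 0, 0], [0, 0, 0], [0, 0, 0], [0, 0, 0], [0, 0, 0], [0, 0, 0]]'

```text
clock: 22.95
tcp_pos: [0.5416, -0.2698, 0.1764]
orientation: [3.132, 0.22, 0.006]
contact_force: [0.3, -0.3, -2.6]
grip_width: 0.0628
```

```bash
python3 - <<'E'
from h import *
plan(.494,.279,.17,50)
E
```

```text
offset [0.059, -1.1002, 0.0107] turn [0.0003, -0.0029, 0.5588] tcp [ 0.5416 -0.2698  0.1764] j7 -1.1 w 0.0628 t 22.9
```

Emit:
carry_out --offset '[[0.03, -0.62, 0], [0.03, -0.62, 0], [0.03, -0.62, 0], [0.03, -0.62, 0], [0.03, -0.62, 0], [0.03, -0.62, 0], [0.03, -0.62, 0], [0.03, -0.62, 0]]' --turn '[[0, 0, 0], [0, 0, 0], [0, 0, 0], [0, 0, 0], [0, 0, 0], [0, 0, 0], [0, 0, 0], [0, 0, 0]]'

```text
clock: 23.75
tcp_pos: [0.5106, 0.0422, 0.1727]
orientation: [-3.133, -0.228, 0.005]
contact_force: [0.7, -1.4, -1.4]
grip_width: 0.0624
```

Emit:
carry_out --offset '[[0.029, -0.48, 0], [0.029, -0.48, 0], [0.029, -0.48, 0], [0.029, -0.48, 0], [0.029, -0.48, 0], [0.029, -0.48, 0], [0.029, -0.48, 0], [0.029, -0.48, 0]]' --turn '[[0, 0, 0], [0, 0, 0], [0, 0, 0], [0, 0, 0], [0, 0, 0], [0, 0, 0], [0, 0, 0], [0, 0, 0]]'

```text
clock: 24.55
tcp_pos: [0.4937, 0.2761, 0.1732]
orientation: [3.132, 0.214, -0.002]
contact_force: [0.0, -1.1, -2.5]
grip_width: 0.0629
```

```bash
python3 - <<'E'
from h import *
plan(.494,.279,.049,98.3)
E
```

```text
offset [0.0018, -0.0062, 0.2484] turn [0.0016, 0.001, -0.0055] tcp [0.4937 0.2761 0.1732] j7 -2.17 w 0.0629 t 24.6
```

Emit:
carry_out --offset '[[0, 0, 0.07], [0, 0, 0.14], [0, 0, 0.2], [0, 0, 0.235], [0, 0, 0.246], [0, 0, 0.246], [0, 0, 0.248], [0, 0, 0.249]]' --turn '[[0, 0, -0.005], [0, 0, -0.005], [0, 0, -0.005], [0, 0, -0.005], [0, 0, -0.005], [0, 0, -0.005], [0, 0, -0.005], [0, 0, -0.005]]'

```text
clock: 25.35
tcp_pos: [0.4939, 0.2795, 0.051]
orientation: [-3.132, -0.231, -0.003]
contact_force: [0.3, 0.4, -1.6]
grip_width: 0.0627
```

Emit:
carry_out --offset '[[0, 0, 0.001], [0, 0, 0.002], [0, 0, 0.002]]' --turn '[[0, 0, 0], [0, 0, 0], [0, 0, 0]]'

```text
clock: 25.65
tcp_pos: [0.493, 0.2795, 0.0491]
orientation: [-3.133, -0.232, -0.001]
contact_force: [-0.2, -1.3, -0.7]
grip_width: 0.0629
```

Emit:
carry_out --offset '[[0, 0, 0.0015], [0, 0, 0.003], [0, 0, 0.003]]' --turn '[[0, 0, 0], [0, 0, 0], [0, 0, 0]]'

```text
clock: 25.95
tcp_pos: [0.493, 0.2795, 0.0479]
orientation: [3.133, 0.232, 0.0]
contact_force: [-2.1, -1.0, 6.0]
grip_width: 0.0627
```

Contact; release and go to the half cheese.

Emit:
carry_out --offset '[[0, 0, 0], [0, 0, 0], [0, 0, 0], [0, 0, 0]]' --turn '[[0, 0, 0], [0, 0, 0], [0, 0, 0], [0, 0, 0]]' --hand 0

```text
clock: 26.35
tcp_pos: [0.493, 0.2794, 0.0472]
orientation: [-3.133, -0.232, -0.0]
contact_force: [0.1, 0.2, 0.3]
grip_width: 0.0856
```

Emit:
carry_out --offset '[[0, 0, -0.06], [0, 0, -0.14], [0, 0, -0.24], [0, 0, -0.26]]' --turn '[[0, 0, 0], [0, 0, 0], [0, 0, 0], [0, 0, 0]]'

```text
clock: 26.75
tcp_pos: [0.4955, 0.2813, 0.1829]
orientation: [-3.129, -0.231, -0.013]
contact_force: [1.1, 0.5, -0.0]
grip_width: 0.0853
```

```bash
python3 - <<'E'
from h import *
f=imaging.grab_frame('top');save(f,'t6.png')
for q,z in [('half_cheese',.044)]:
  for o in outline_of(q,'top')[:2]:
    P=np.argwhere(o['region'])[:,::-1]
    W=np.array([onz(f,u,v,z)[:2] for u,v in P])*1000
    print(o['score'],cv2.minAreaRect(W.astype(np.float32)))
plan(.443,-.301,.14,5)
E
```

```text
0.89 ((442.80389404296875, -304.3882751464844), (35.45204544067383, 68.27567291259766), 11.386576652526855)
offset [-0.2724, 1.1348, 0.0759] turn [0.0013, -0.0034, -1.0071] tcp [0.4942 0.2802 0.1796] j7 -2.17 w 0.0855 t 26.9
```

Emit:
carry_out --offset '[[-0.14, 0.64, 0], [-0.14, 0.64, 0], [-0.14, 0.64, 0], [-0.14, 0.64, 0], [-0.14, 0.64, 0], [-0.14, 0.64, 0], [-0.14, 0.64, 0], [-0.14, 0.64, 0]]' --turn '[[0, 0, -0.7], [0, 0, -0.7], [0, 0, -0.7], [0, 0, -0.7], [0, 0, -0.7], [0, 0, -0.7], [0, 0, -0.7], [0, 0, -0.7]]' --hand 0.3

```text
clock: 27.65
tcp_pos: [0.4685, -0.0531, 0.1751]
orientation: [-2.596, -1.767, 0.007]
contact_force: [0.1, 0.5, -0.1]
grip_width: 0.0598
```

```bash
python3 - <<'E'
from h import *
plan(.443,-.303,.13,6)
E
```

```text
offset [-0.4835, 0.1362, 0.0914] turn [-0.0028, 0.0015, -0.3201] tcp [ 0.4685 -0.0531  0.1751] j7 -0.51 w 0.0598 t 27.6
```

Emit:
carry_out --offset '[[-0.483, 0.136, 0], [-0.483, 0.136, 0], [-0.483, 0.136, 0], [-0.483, 0.136, 0.04], [-0.483, 0.136, 0.09], [-0.483, 0.136, 0.09], [-0.483, 0.136, 0.09], [-0.483, 0.136, 0.09]]' --turn '[[0, 0, -0.32], [0, 0, -0.32], [0, 0, -0.32], [0, 0, -0.32], [0, 0, -0.32], [0, 0, -0.32], [0, 0, -0.32], [0, 0, -0.32]]'

```text
clock: 28.45
tcp_pos: [0.4448, -0.2966, 0.1303]
orientation: [-2.098, -2.333, 0.0]
contact_force: [0.2, 0.3, 0.6]
grip_width: 0.0594
```

```bash
python3 - <<'E'
from h import *
f=imaging.grab_frame('side')
plan(.443,-.303,.032,6)
print(proj(f,[[.443,-.303,.048],[.443,-.303,.006]]).round(1))
cv2.imwrite('pics/s7.png',cv2.resize(f['pixels'][80:220,330:480,::-1],None,fx=4,fy=4,interpolation=cv2.INTER_CUBIC))
E
```

```text
offset [-0.0142, -0.0066, 0.1982] turn [-0.001, -0.0014, 0.002] tcp [ 0.4457 -0.2958  0.1311] j7 0.43 w 0.0596 t 28.5
[[413.5 140.6]
 [411.1 150.8]]
```

View pics/s7.png

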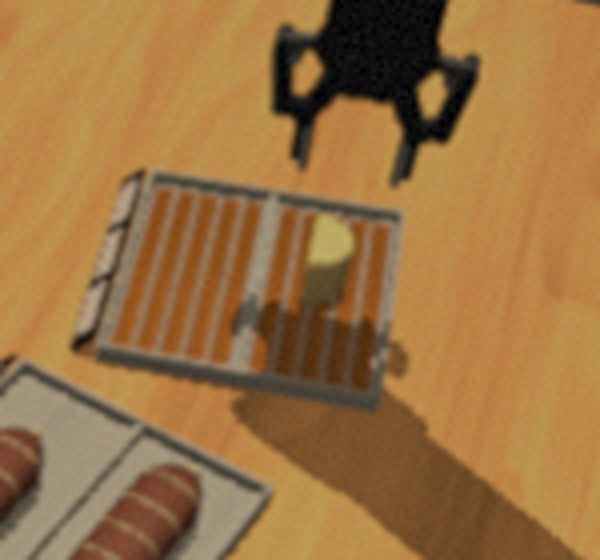

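The half cheese top is centred at crop ≈ (330,238), matching the predicted (334,242); fingers straddle it (8 viewed). Descend.

Emit:
carry_out --offset '[[-0.012, -0.006, 0.04], [-0.012, -0.006, 0.09], [-0.012, -0.006, 0.14], [-0.012, -0.006, 0.17], [-0.012, -0.006, 0.19], [-0.012, -0.006, 0.194], [-0.012, -0.006, 0.194]]' --turn '[[0, 0, 0.002], [0, 0, 0.002], [0, 0, 0.002], [0, 0, 0.002], [0, 0, 0.002], [0, 0, 0.002], [0, 0, 0.002]]'

```text
clock: 29.2
tcp_pos: [0.4442, -0.3032, 0.0357]
orientation: [2.102, 2.334, 0.0]
contact_force: [-0.5, 0.5, -0.3]
grip_width: 0.0596
```

Emit:
carry_out --offset '[[0, 0, 0], [0, 0, 0], [0, 0, 0], [0, 0, 0], [0, 0, 0], [0, 0, 0], [0, 0, 0]]' --turn '[[0, 0, 0], [0, 0, 0], [0, 0, 0], [0, 0, 0], [0, 0, 0], [0, 0, 0], [0, 0, 0]]' --hand 0.8 --force 30

```text
clock: 29.9
tcp_pos: [0.4443, -0.3038, 0.0363]
orientation: [2.102, 2.332, 0.0]
contact_force: [-0.5, 0.3, 6.4]
grip_width: 0.0316
```

Emit:
carry_out --offset '[[0, 0, -0.03], [0, 0, -0.08], [0, 0, -0.12], [0, 0, -0.12]]' --turn '[[0, 0, 0], [0, 0, 0], [0, 0, 0], [0, 0, 0]]'

```text
clock: 30.3
tcp_pos: [0.4454, -0.3045, 0.0987]
orientation: [2.1, 2.329, 0.002]
contact_force: [0.9, 0.6, -0.4]
grip_width: 0.0314
```

```bash
python3 - <<'E'
from h import *
f=imaging.grab_frame('side')
plan(.541,-.274,.1,6)
cv2.imwrite('pics/s8.png',cv2.resize(f['pixels'][80:220,330:480,::-1],None,fx=4,fy=4,interpolation=cv2.INTER_CUBIC))
E
```

```text
offset [0.0398, 0.1981, -0.0053] turn [0.0017, 0.0014, -0.0007] tcp [ 0.4446 -0.304   0.0971] j7 0.41 w 0.0316 t 30.4
```

View pics/s8.png

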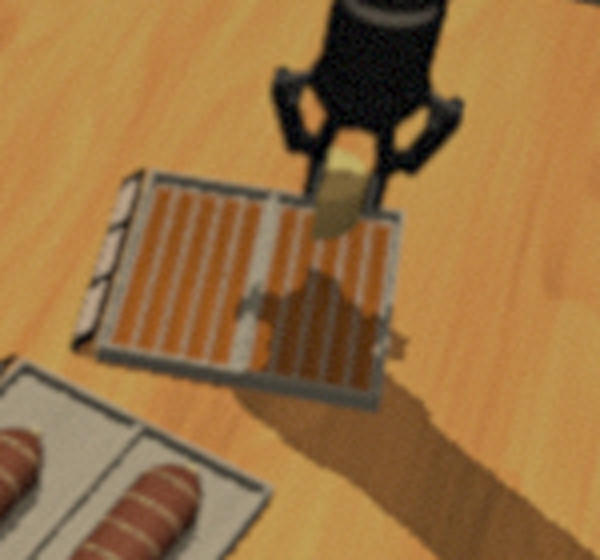

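The half cheese is held level across its 32 mm (crop ≈ 340,200) (9 viewed). Move to the front compartment.

Emit:
carry_out --offset '[[0.02, 0.1, 0], [0.04, 0.18, 0], [0.04, 0.198, 0], [0.04, 0.198, 0], [0.04, 0.198, 0.05], [0.04, 0.198, 0.1], [0.04, 0.198, 0.112], [0.04, 0.198, 0.112]]' --turn '[[0, 0, -0.02], [0, 0, -0.02], [0, 0, -0.02], [0, 0, -0.02], [0, 0, -0.02], [0, 0, -0.02], [0, 0, -0.02], [0, 0, -0.02]]'

```text
clock: 31.15
tcp_pos: [0.5376, -0.2738, 0.0383]
orientation: [-2.067, -2.361, 0.003]
contact_force: [-0.4, 0.5, -0.1]
grip_width: 0.0312
```

```bash
python3 - <<'E'
from h import *
plan(.541,-.274,.037,8)
E
```

```text
offset [-0.0013, 0.0068, 0.0025] turn [-0.0026, -0.0008, -0.0048] tcp [ 0.5376 -0.2738  0.0383] j7 0.29 w 0.0312 t 31.1
```

Emit:
carry_out --offset '[[0, 0.005, 0], [0, 0.005, 0.002], [0, 0.005, 0.003], [0, 0.005, 0.004], [0, 0.005, 0.004]]' --turn '[[0, 0, 0], [0, 0, 0], [0, 0, 0], [0, 0, 0], [0, 0, 0]]'

```text
clock: 31.65
tcp_pos: [0.5426, -0.273, 0.0374]
orientation: [2.068, 2.365, 0.0]
contact_force: [0.3, -0.1, -1.0]
grip_width: 0.0311
```

Emit:
carry_out --offset '[[0, -0.002, 0.0015], [0, -0.002, 0.003], [0, -0.002, 0.003]]' --turn '[[0, 0, 0], [0, 0, 0], [0, 0, 0]]'

```text
clock: 31.95
tcp_pos: [0.5415, -0.2731, 0.0362]
orientation: [-2.068, -2.365, 0.001]
contact_force: [-1.7, 0.1, 4.5]
grip_width: 0.0312
```

Emit:
carry_out --offset '[[0, 0, 0], [0, 0, 0], [0, 0, 0], [0, 0, 0]]' --turn '[[0, 0, 0], [0, 0, 0], [0, 0, 0], [0, 0, 0]]' --hand 0.35

```text
clock: 32.35
tcp_pos: [0.5416, -0.2731, 0.0357]
orientation: [2.068, 2.365, 0.0]
contact_force: [0.4, -0.1, 0.6]
grip_width: 0.0555
```

Emit:
carry_out --offset '[[0, 0, -0.06], [0, 0, -0.14], [0, 0, -0.23], [0, 0, -0.28], [0, 0, -0.28]]' --turn '[[0, 0, 0], [0, 0, 0], [0, 0, 0], [0, 0, 0], [0, 0, 0]]'

```text
clock: 32.85
tcp_pos: [0.5442, -0.274, 0.1804]
orientation: [2.063, 2.359, 0.004]
contact_force: [0.0, 0.6, -0.5]
grip_width: 0.0553
```

```bash
python3 - <<'E'
from h import *
plan(.493,.2795,.17,-60)
E
```

```text
offset [1.1108, 0.046, 0.0163] turn [0.0057, -0.0002, 0.7872] tcp [ 0.5442 -0.274   0.1804] j7 0.36 w 0.0553 t 32.9
```

Emit:
carry_out --offset '[[0.6, 0.025, 0], [0.6, 0.025, 0], [0.6, 0.025, 0], [0.6, 0.025, 0], [0.6, 0.025, 0], [0.6, 0.025, 0], [0.6, 0.025, 0], [0.6, 0.025, 0]]' --turn '[[0, 0, 0.6], [0, 0, 0.6], [0, 0, 0.6], [0, 0, 0.6], [0, 0, 0.6], [0, 0, 0.6], [0, 0, 0.6], [0, 0, 0.6]]' --hand 0

```text
clock: 33.65
tcp_pos: [0.5131, 0.0292, 0.1752]
orientation: [-2.886, -1.238, 0.001]
contact_force: [0.1, -0.3, 0.1]
grip_width: 0.0854
```

```bash
python3 - <<'E'
from h import *
plan(.493,.2795,.17,-60)
E
```

```text
offset [0.3348, -0.3742, 0.0107] turn [-0.0009, 0.0002, 0.191] tcp [0.5131 0.0292 0.1752] j7 -1.03 w 0.0854 t 33.6
```

Emit:
carry_out --offset '[[0.335, -0.374, 0], [0.335, -0.374, 0], [0.335, -0.374, 0], [0.335, -0.374, 0], [0.335, -0.374, 0], [0.335, -0.374, 0], [0.335, -0.374, 0], [0.335, -0.374, 0]]' --turn '[[0, 0, 0.19], [0, 0, 0.19], [0, 0, 0.19], [0, 0, 0.19], [0, 0, 0.19], [0, 0, 0.19], [0, 0, 0.19], [0, 0, 0.19]]'

```text
clock: 34.45
tcp_pos: [0.4961, 0.2734, 0.175]
orientation: [3.035, 0.803, -0.002]
contact_force: [-0.1, -1.4, -0.5]
grip_width: 0.0852
```

```bash
python3 - <<'E'
from h import *
f=imaging.grab_frame('side')
plan(.493,.2795,.048,-60)
o=look_for('whole_cheese','side')[:2]
for d in o: print(d['score'],world(f,d['xyz']))
cv2.imwrite('pics/s9.png',cv2.resize(f['pixels'][200:380,220:440,::-1],None,fx=3,fy=3,interpolation=cv2.INTER_CUBIC))
E
```

```text
offset [0.0013, -0.015, 0.2544] turn [0.0011, 0.001, -0.0049] tcp [0.4962 0.2729 0.1752] j7 -1.79 w 0.0856 t 34.5
0.58 [0.48836052 0.29037651 0.05584886]
```

View pics/s9.png

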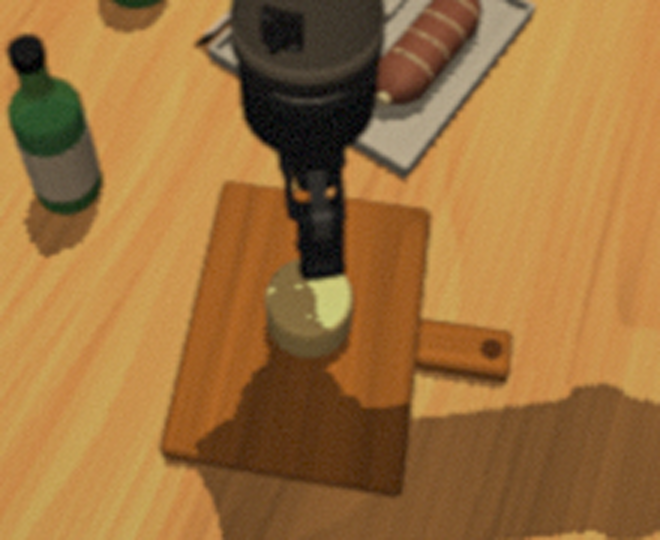

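The whole cheese stands at crop ≈ (308,308) on the board, jaws above it (10 viewed). Descend partway, settle, then measure.

Emit:
carry_out --offset '[[0, -0.007, 0.05], [0, -0.007, 0.1], [0, -0.007, 0.12], [0, -0.007, 0.12]]' --turn '[[0, 0, 0], [0, 0, 0], [0, 0, 0], [0, 0, 0]]'

```text
clock: 34.95
tcp_pos: [0.4932, 0.2771, 0.1145]
orientation: [3.035, 0.804, -0.005]
contact_force: [-0.4, 0.5, -0.3]
grip_width: 0.0854
```

```bash
python3 - <<'E'
from h import *
plan(.493,.2795,.048,-60)
E
```

```text
offset [0.0023, -0.0044, 0.133] turn [0.0005, 0.0022, -0.0039] tcp [0.4932 0.2771 0.1145] j7 -1.82 w 0.0854 t 35.0
```

Emit:
carry_out --offset '[[0.001, -0.003, 0.04], [0.001, -0.003, 0.08], [0.001, -0.003, 0.11], [0.001, -0.003, 0.13], [0.001, -0.003, 0.13], [0.001, -0.003, 0.13]]' --turn '[[0, 0, 0], [0, 0, 0], [0, 0, 0], [0, 0, 0], [0, 0, 0], [0, 0, 0]]'

```text
clock: 35.55
tcp_pos: [0.4937, 0.281, 0.0513]
orientation: [-3.036, -0.807, -0.001]
contact_force: [0.3, 0.3, -0.2]
grip_width: 0.0856
```

Emit:
carry_out --offset '[[0, 0, 0], [0, 0, 0], [0, 0, 0], [0, 0, 0], [0, 0, 0], [0, 0, 0]]' --turn '[[0, 0, 0], [0, 0, 0], [0, 0, 0], [0, 0, 0], [0, 0, 0], [0, 0, 0]]' --hand 0.5 --force 40

```text
clock: 36.15
tcp_pos: [0.4939, 0.2812, 0.052]
orientation: [-3.036, -0.807, -0.003]
contact_force: [-0.1, -2.1, 4.2]
grip_width: 0.0628
```

Emit:
carry_out --offset '[[0, 0, -0.04], [0, 0, -0.1], [0, 0, -0.18], [0, 0, -0.24], [0, 0, -0.24]]' --turn '[[0, 0, 0], [0, 0, 0], [0, 0, 0], [0, 0, 0], [0, 0, 0]]'

```text
clock: 36.65
tcp_pos: [0.4957, 0.2826, 0.1757]
orientation: [-3.034, -0.806, -0.013]
contact_force: [-0.4, -0.1, -1.2]
grip_width: 0.0628
```

```bash
python3 - <<'E'
from h import *
plan(.4385,-.289,.17,-81.7)
E
```

```text
offset [-0.6667, 0.9356, 0.0052] turn [-0.0013, -0.0057, 0.2497] tcp [0.4957 0.2826 0.1757] j7 -1.8 w 0.0628 t 36.6
```

Emit:
carry_out --offset '[[-0.36, 0.505, 0], [-0.36, 0.505, 0], [-0.36, 0.505, 0], [-0.36, 0.505, 0], [-0.36, 0.505, 0], [-0.36, 0.505, 0], [-0.36, 0.505, 0], [-0.36, 0.505, 0]]' --turn '[[0, 0, 0.25], [0, 0, 0.25], [0, 0, 0.25], [0, 0, 0.25], [0, 0, 0.25], [0, 0, 0.25], [0, 0, 0.25], [0, 0, 0.25]]'

```text
clock: 37.45
tcp_pos: [0.4615, -0.0299, 0.1702]
orientation: [3.133, 0.22, -0.002]
contact_force: [-0.3, 0.7, -0.3]
grip_width: 0.0627
```

```bash
python3 - <<'E'
from h import *
plan(.4385,-.289,.17,-81.7)
E
```

```text
offset [-0.1179, 0.5068, 0.0009] turn [0.0003, 0.0008, -0.0033] tcp [ 0.4615 -0.0299  0.1702] j7 -1.53 w 0.0627 t 37.5
```

Emit:
carry_out --offset '[[-0.12, 0.509, 0], [-0.12, 0.509, 0], [-0.12, 0.509, 0], [-0.12, 0.509, 0], [-0.12, 0.509, 0], [-0.12, 0.509, 0], [-0.12, 0.509, 0], [-0.12, 0.509, 0]]' --turn '[[0, 0, 0], [0, 0, 0], [0, 0, 0], [0, 0, 0], [0, 0, 0], [0, 0, 0], [0, 0, 0], [0, 0, 0]]'

```text
clock: 38.25
tcp_pos: [0.4408, -0.2856, 0.1703]
orientation: [-3.131, -0.231, 0.0]
contact_force: [0.0, 0.7, -2.9]
grip_width: 0.0627
```

```bash
python3 - <<'E'
from h import *
f=imaging.grab_frame('side')
plan(.4385,-.289,.043,-81.7)
cv2.imwrite('pics/s10.png',cv2.resize(f['pixels'][80:220,330:480,::-1],None,fx=4,fy=4,interpolation=cv2.INTER_CUBIC))
E
```

```text
offset [-0.0056, 0.0072, 0.2547] turn [-0.0011, 0.0001, 0.0025] tcp [ 0.4408 -0.2852  0.1703] j7 -0.94 w 0.0624 t 38.3
```

View pics/s10.png

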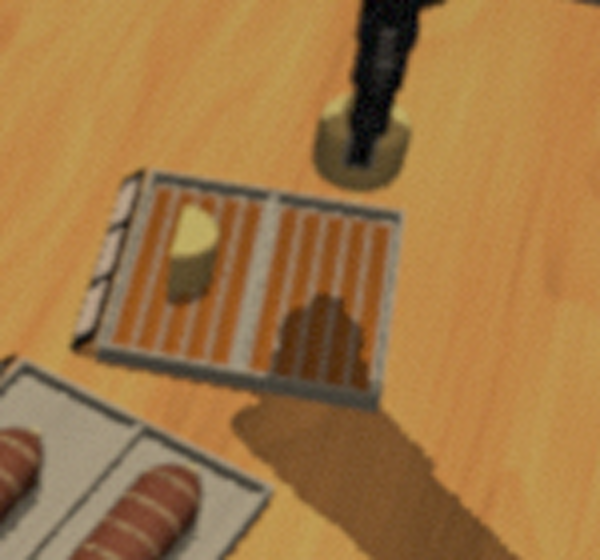

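The half cheese stands flat in the middle of the front compartment (crop ≈ 195,255), and the whole one is held level above the back (11 viewed). Lower.

Emit:
carry_out --offset '[[-0.004, 0.004, 0.06], [-0.004, 0.004, 0.13], [-0.004, 0.004, 0.19], [-0.004, 0.004, 0.23], [-0.004, 0.004, 0.248], [-0.004, 0.004, 0.254], [-0.004, 0.004, 0.254], [-0.004, 0.004, 0.254]]' --turn '[[0, 0, 0], [0, 0, 0], [0, 0, 0], [0, 0, 0], [0, 0, 0], [0, 0, 0], [0, 0, 0], [0, 0, 0]]'

```text
clock: 39.1
tcp_pos: [0.439, -0.2905, 0.0449]
orientation: [3.132, 0.228, 0.003]
contact_force: [0.2, 0.1, -1.1]
grip_width: 0.0627
```

Emit:
carry_out --offset '[[0, 0, 0.002], [0, 0, 0.004], [0, 0, 0.004]]' --turn '[[0, 0, 0], [0, 0, 0], [0, 0, 0]]'

```text
clock: 39.4
tcp_pos: [0.4382, -0.2906, 0.0421]
orientation: [3.133, 0.227, 0.001]
contact_force: [-0.3, 0.4, -1.8]
grip_width: 0.0624
```

Emit:
carry_out --offset '[[0, 0, 0.002], [0, 0, 0.004], [0, 0, 0.004]]' --turn '[[0, 0, 0], [0, 0, 0], [0, 0, 0]]'

```text
clock: 39.7
tcp_pos: [0.4381, -0.2905, 0.04]
orientation: [-3.133, -0.227, -0.0]
contact_force: [-1.5, 0.0, 3.3]
grip_width: 0.0622
```

Contact. Release, rise and withdraw clear of the view.

Emit:
carry_out --offset '[[0, 0, 0], [0, 0, 0], [0, 0, 0], [0, 0, 0]]' --turn '[[0, 0, 0], [0, 0, 0], [0, 0, 0], [0, 0, 0]]' --hand 0

```text
clock: 40.1
tcp_pos: [0.4381, -0.2905, 0.0398]
orientation: [3.133, 0.227, 0.0]
contact_force: [-0.7, 0.5, -0.1]
grip_width: 0.0855
```

Emit:
carry_out --offset '[[0, 0, -0.06], [0, 0, -0.14], [0, 0, -0.24], [0, 0, -0.3], [0, 0, -0.34], [0, 0, -0.34]]' --turn '[[0, 0, 0], [0, 0, 0], [0, 0, 0], [0, 0, 0], [0, 0, 0], [0, 0, 0]]'

```text
clock: 40.7
tcp_pos: [0.4397, -0.2914, 0.2129]
orientation: [3.13, 0.227, 0.008]
contact_force: [-0.1, 1.0, -0.0]
grip_width: 0.0854
```

Emit:
carry_out --offset '[[-0.25, 0.6, 0], [-0.25, 0.6, 0], [-0.25, 0.6, 0], [-0.25, 0.6, 0], [-0.25, 0.6, 0], [-0.25, 0.6, 0], [-0.25, 0.6, 0], [-0.25, 0.6, 0]]' --turn '[[0, 0, 0], [0, 0, 0], [0, 0, 0], [0, 0, 0], [0, 0, 0], [0, 0, 0], [0, 0, 0], [0, 0, 0]]'

```text
clock: 41.5
tcp_pos: [0.3536, -0.6091, 0.2076]
orientation: [3.134, 0.217, -0.005]
contact_force: [-0.4, 0.4, -0.7]
grip_width: 0.0849
```

```bash
python3 sc.py | grep -v -e sal' ' -e board; python3 - <<'E'
import cv2
from h import *
f=imaging.grab_frame('top')
cv2.imwrite('pics/tF.png',cv2.resize(f['pixels'][120:330,150:490,::-1],None,fx=2.35,fy=2.35,interpolation=cv2.INTER_CUBIC))
for n,c,a in [('sal',(.5461,0),-12.65),('che',(.49,-.2818),8.3)]:
    R=Ro.from_euler('z',a,degrees=True).as_matrix()[:2,:2]
    for q in ['whole_','cut_' if n=='sal' else 'half_']:
        q+= 'salami' if n=='sal' else 'cheese'
        for o in outline_of(q,'top')[:1]:
            W=np.array([onz(f,u,v,.028 if n=='sal' else .046)[:2] for v,u in np.argwhere(o['region'])])
            p=cv2.minAreaRect(((W-c)@R*1000).astype(np.float32));print(q,round(o['score'],2),'tray frame mm',np.round(p[0],1),np.round(p[1],1),round(p[2],1))
print(r.get_obs()['tcp_pos'])
E
```

```text
front [ 0.5968 -0.0114] back [0.4954 0.0113]
che [ 0.49   -0.2818] 8.324091213060884 res [[-0.002, -0.001], [-0.003, 0.0], [0.003, 0.0], [0.002, 0.0]]
  front [ 0.5414 -0.2742] back [ 0.4385 -0.2893]
  front [0.5445 0.2914] back [0.4433 0.2671]
whole_salami 0.59 centroid [493.9034   9.3727] rect 494.2301940917969 9.267730712890625 (148.06590270996094, 48.09327697753906) 76.58528900146484 long axis 76.2593599697567
cut_salami 0.69 centroid [597.6861  -6.1075] rect 597.243408203125 -10.271797180175781 (84.1663818359375, 47.531089782714844) 78.8284912109375 long axis 77.72961462681135
whole_cheese 0.91 centroid [ 435.8086 -285.7576] rect 436.1683654785156 -286.2960205078125 (67.07698822021484, 58.79928207397461) 88.55062103271484 long axis 97.78663172727148
half_cheese 0.86 centroid [ 541.0091 -270.674 ] rect 539.4923706054688 -271.1636047363281 (33.9439582824707, 63.95381546020508) 3.747990608215332 long axis 98.08845634283914
0.014
whole_salami 0.74 tray frame mm [-52.7  -2.3] [148.   48.9] 89.8
cut_salami 0.69 tray frame mm [228.8  80.5] [96.8 66. ] 11.8
whole_cheese 0.76 tray frame mm [-54.3   2.9] [63.9 63.7] 77.9
half_cheese 0.89 tray frame mm [51.7  1. ] [68.4 36.7] 89.7
[ 0.35817161 -0.60474362  0.21007601]
```

View pics/tF.png

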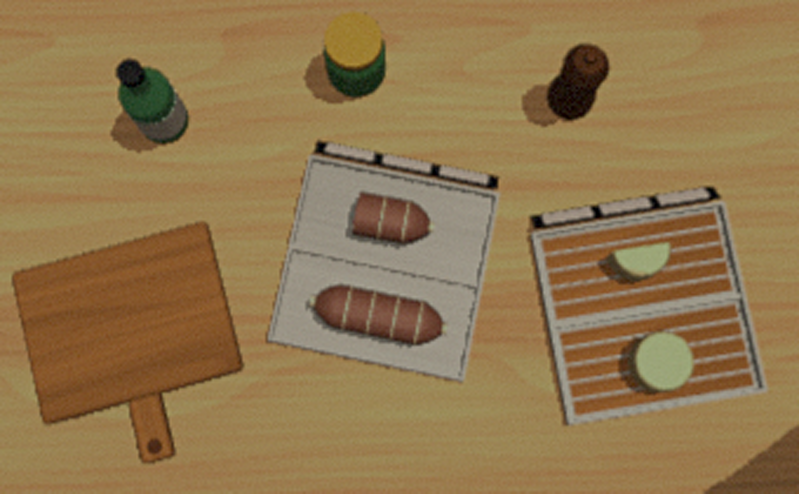

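All four pieces lie swapped, centred within about 3 mm and aligned, and the bystanders are unmoved (12 viewed). In the second check, one cut-salami detection matched something else (the bottle), but the picture and the first check agree on where it is.

```bash
python3 -c "
from h import *
print(r.hand_in())"
```

```text
the job is handed in; nothing more can be done
None
```

I swapped the pieces in both trays and handed the job in at about 42 s of the 128 s allowed. Each whole piece was parked on the board in turn. I set every piece down until the wrist felt contact before releasing it.

| Piece | Compartment | Distance from its middle |
|---|---|---|
| Cut salami | front | about 1 mm |
| Half cheese | front | 1–3 mm |
| Whole salami | back | about 2 mm |
| Whole cheese | back | 3–4 mm |

- **Alignment:** in the last top view both salamis lie within about 2° of the rail, and all four pieces lie flat.
- **Surroundings:** the board is empty. The jar, pepper mill and oil bottle look unmoved. The arm is clear of everything.
- **Check that disagreed:** one of the two final network detections of the cut salami was false, since it landed near the oil bottle. The other detection and the picture agree on where it lies.

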